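Put the orange cylinder key away upright

ROBOT

A 7-joint arm with a two-finger parallel gripper is mounted at the origin on the work surface. World frame = base frame: x ahead of the robot, y to its left, z up, the work surface at z = 0. Lengths are in m, angles in rad, forces in N, time in s.
With the tool pointing down it reaches from about 0.35 to 0.9 m from the base axis. Payload 8.1 kg.
Tool frame: the origin (TCP) lies at the very end of the fingers, on their centre line; the grasp point (between the pads) lies arm.grip_point_offset behind it (arm.grip_point_offset is the distance from the TCP to the grasp point, in m); z points along the fingers, y is the line along which they close (so a half turn about z gives the same grasp; the last joint's range is limited). The gripper opens to 92 mm and grips with 3 to 60 N. Pads are 19 mm wide; open, the fingers measure 130 mm over their backs; the gripper's body (75 mm by 190 mm) begins 47 mm behind the grasp point.
Start: joints at [-1.218, 0.434, 0.025, 1.573, -0.012, 1.134, -0.075], TCP at [0.275, 0.561, 0.227] pointing down, gripper open.
Joint ranges: [-2.62, 2.62], [-0.44, 2.09], [-1.27, 1.32], [0.08, 2.57], [-1.32, 4.46], [0.12, 2], [-2.74, 2.74]. Speed limits (rad/s): [2.22, 2.22, 3.01, 3.01, 3.14, 3.14, 3.14].

INTERFACE

Orientations are given as a rotation vector (axis times angle).
In Python, from cell import arm gives the robot as it stands. The module is installed in compiled form; this text tells all that it offers.
- The arm moves only by the shell command python3 -m creep 'ROWS' [OPENING] [FORCE]. ROWS is JSON, a list of rows, each a list of 6 numbers: the shift along the tool's x, y, z scaled (see below), then the turn, a rotation vector about the tool's x, y, z scaled (see below). A call has 1 to 20 rows; each row shifts and turns the commanded pose from where the row before left it, along the tool's axes as they then stand; what a row does not reach is not made up. The controller multiplies each number of a shift by 0.4 m and each number of a turn by 120 degrees. A row lasts 1/12 s, in which the tool goes at most 41.7 mm and 7.16 degrees, less where a joint would pass 70% of its speed; a pose out of reach is approached as far as the arm can. A call with a number of a shift or a turn outside -1 to 1 is refused whole. A call with a gripper value outside its range is refused whole. OPENING is the closure, from -1 (fully open) to 1 (shut), set as the call begins (- or left out, the last holds). The fingers move at their own pace and stop on an object; FORCE is the grip in N (left out, the last holds). Time passes only in rows, so rows that do not move let the fingers close. It gives the time, the measured TCP pose, the force, the opening and the grip force at its end, in the units of the state.
- arm.observe(): the state, without advancing time (a new reading comes with each control period).
- arm.get_image(name): name is "scene" or "top" or "wrist"; returns a dict with "frame" (480x640x3 uint8, red, green, blue), "intrinsics" (3x3 intrinsics, pixels), "rvec" (rotation vector, rad) and "tvec" (3), from world to camera coordinates, as OpenCV has them; the wrist camera has in their place "mount" (4x4, takes a point from camera to tool coordinates, whose origin is the TCP and whose axes are the flange's). Camera axes: x right, y down, z forward; pixel columns grow to the right and rows downward; lengths in m; the calibration is good to about 2 mm. A picture is of the moment at which its call begins: read the wrist's pose just before it. There is no depth.
- arm.sign_off(): hands the job in; it is judged then, once.
The state is a dict: "clock": time; "joints": joint angles; "dq": joint speeds; "joint_efforts": joint torques, N m; "position": TCP position; "ee_rot": TCP orientation; "force": force on the tool from outside, world axes, zero at the start; "ft_torque": the same for the moment, N m; "width": opening from 0.0 (shut) to 1.0 (fully open); "gripper_force": force on a finger pad.
Only numpy, scipy, OpenCV 4.12 (cv2) and the standard library are available. Lean on these libraries where they do the work, as an engineer would, in place of code of your own. Each camera call takes 0.05 s, during which the arm holds its last target. There are 200 camera calls.

TASK

Take the orange-handled gas-bottle key by the round bosses of its handle, firmly enough to lift it clear with its steel shank still roughly level. Up in the air, ease the grip just enough that the shank swings down and comes to rest hanging straight, take a firm grip again, then lower it tip first into the funnel-mouthed holder until it stands on the holder's floor, and let go there: do not drop it in. Leave the blue key lying where it is.

Things in the scene. Friction and masses are not known exactly. Their poses are not given: they have to be found in the camera images.
- key_orange: Gas-bottle key, 0.36-0.44 kg, orange handle 44 mm long, 22 wide, 26 high, with a 8 mm round flat boss on each side: 30 mm across the boss faces. Origin: midway between the bosses, on the shank's axis, 23 mm above the bench at the start. x: along the shank to the tip (level at the start, away from the robot within 30 deg); y: boss to boss, the line to pinch along; z: up as it lies.
- key_orange_tip (a point): End of its 18 mm square steel shank, on the axis, 155 mm from the origin (mass centre at about 80). Pinched at the bosses it stays level above 80 N, sags with less; at 20 N it swings to within 20 deg of plumb, at 10 N within 10; ease off in steps, as a sudden swing below 15 N may slip out; under 5 N it falls. Grip fades as the opening asked for nears 30 mm (typically 19 N per mm: 29 leaves 19 N).
- key_blue: The same key with a blue handle; leave it. Both keys lie across a low black rubber block (60 x 240 x 14 mm, under the shanks), 120 mm apart, in either order, handles overhanging it on the robot's side. Origin and axes as for the orange key.
- holder: Key holder fixed to the bench: upright grey tube with a funnel mouth, on a dark disc (120 mm across, 6 mm high). Origin: centre of the underside, on the bench; z up. Rim 115 mm above the bench, mouth 96 mm inside, narrowing to a 42 mm bore below 60 mm; floor 6 mm above the bench. It is left or right of the middle, the keys on the other side. A released key may lean 25 deg in it.
Not all that is in view belongs to the job. Leave any yellow look-alike of the key_orange alone.

How it is judged:
On the way, in this order (a step that is already met when the one before it is completed fails the run):
1. the orange key is lifted 80 mm or more off the bench with its shank within 45 degrees of level (height (world z) of key_orange above 0.08 m and height (world z) of key_orange_tip above 0.04 m and angle between key_orange's own x axis and vertical between 0.785 and 2.356 rad and contact force between the fingers and key_orange above 1 N), for 0.1 s.
2. it hangs clear of the bench from loosened fingers (under 60 N, both fingers added), tip down within 25 degrees of plumb (angle between key_orange's own x axis and vertical above 2.705 rad and height (world z) of key_orange_tip above 0.02 m and contact force between the fingers and key_orange between 1 and 60 N), for 0.2 s.
3. it is gripped again (over 64 N, both fingers added), still hanging so and clear of the bench (angle between key_orange's own x axis and vertical above 2.705 rad and height (world z) of key_orange_tip above 0.02 m and contact force between the fingers and key_orange above 64 N), for 0.1 s.
At the end, for the whole second after the job is handed in: the orange key stands released in the holder: its tip on the floor of the bore (within 20 mm of the axis and under 20 mm above the bench), upright within 30 degrees; the blue key is within 20 mm of where it lay (horizontal distance between key_orange_tip and holder below 0.02 m and z of key_orange_tip in the frame of holder below 0.02 m and angle between key_orange's own x axis and vertical above 2.6 rad and distance of key_blue from where it was at the start of the episode below 0.02 m); the robot touches nothing.
It fails at once if the orange key is dropped into the holder: let go over it with its tip more than 50 mm above the bench (height (world z) of key_orange_tip above 0.05 m and contact force between the fingers and key_orange below 0.05 N and horizontal distance between key_orange_tip and holder below 0.06 m).
It fails at once if the blue key is moved by more than 20 mm (distance of key_blue from where it was at the start of the episode above 0.02 m).
It also fails if it takes over 51 s, if anything falls off the work surface, if the arm or the gripper's body presses on something with over 40 N, if the wrist force passes 120 N, or if a joint passes its speed limit or range.

## Working session

There is one attempt and no reset: what is moved stays moved. The work goes in short steps, Python scripts to look and compute and a shell command to move; the robot and the scene stay as the last step left them, time stands still between calls to the robot, and variables do not carry over. Pictures are saved under pics/ and viewed, at most 10 in all, crops included, and the job is handed in when it is done.

```bash
mkdir -p pics
python3 - <<'E'
from cell import arm
import cv2,numpy as np
s=arm.observe()
for k in ('clock','position','ee_rot','width','gripper_force','force'):print(k,s[k])
print(arm.grip_point_offset)
for n in('top','scene'):
    i=arm.get_image(n);cv2.imwrite(f'pics/{n}0.png',i['frame'][:,:,::-1]);print(n,i['intrinsics'],i['rvec'],i['tvec'])
    np.savez(f'{n}0.npz',**i)
E
```

```text
clock 0.0
position [0.27494184 0.56069161 0.22595373]
ee_rot [-7.09857988e-01 -3.06011146e+00  2.47559659e-03]
width 1.0028316068894858
gripper_force 0.0
force [ 0.82546534  0.82103441 -0.75973854]
0.0188
top [[586.93962747   0.         309.04910594]
 [  0.         586.93962747 244.76747281]
 [  0.           0.           1.        ]] [ 2.17676997 -2.12631363  0.15562635] [0.028666   0.49487214 1.21821859]
scene [[435.35293998   0.         321.26333749]
 [  0.         435.35293998 242.89180446]
 [  0.           0.           1.        ]] [ 2.0914886   1.70797515 -0.46945762] [-0.14874904 -0.39497407  1.02689314]
```

View pics/top0.png

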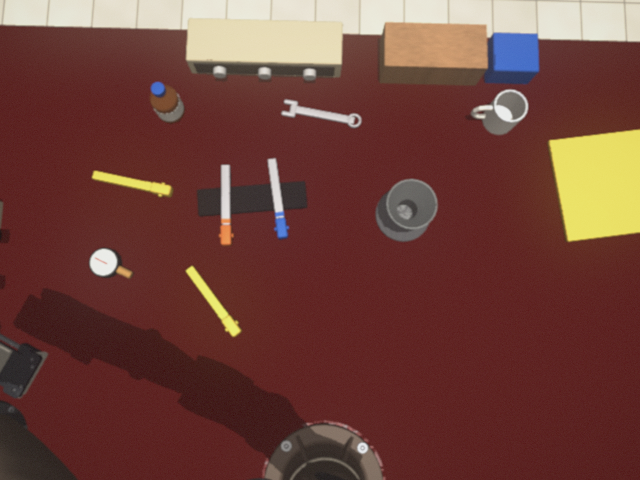

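View pics/scene0.png

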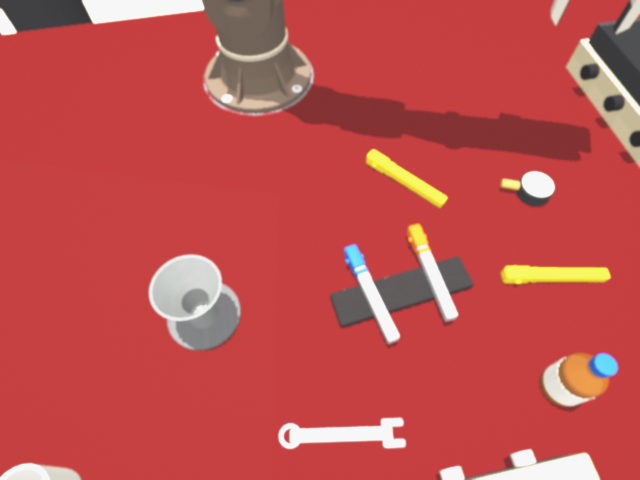

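Top view: the orange-handled key has its handle at (226,232) and its shank tip at (225,166). The blue key is at (281,225), the yellow look-alikes are at (130,183) and (213,300), and the holder is at (405,210). Only the item at (226,232) has an orange handle with a steel shank on the rubber block, so it is the one meant. Next I measure it and confirm in a crop.

```bash
cat > h.py <<'E'
import cv2,numpy as np
from scipy.spatial.transform import Rotation as R
def ray(i,uv):
    Rm=cv2.Rodrigues(i['rvec'])[0];c=-Rm.T@i['tvec']
    d=Rm.T@np.linalg.inv(i['intrinsics'])@np.array([uv[0],uv[1],1.]);return c,d
def onz(i,uv,z):
    c,d=ray(i,uv);return c+d*(z-c[2])/d[2]
def tri(rs):
    A=0;b=0
    for c,d in rs:
        d=d/np.linalg.norm(d);P=np.eye(3)-np.outer(d,d);A=A+P;b=b+P@c
    return np.linalg.solve(A,b)
def mask(i,lo,hi):return cv2.inRange(cv2.cvtColor(i['frame'],cv2.COLOR_RGB2HSV),lo,hi)
def blobs(m,amin=40):
    n,l,s,c=cv2.connectedComponentsWithStats(m)
    return [(k,s[k],c[k],l) for k in range(1,n) if s[k][4]>=amin]
E
python3 - <<'E'
from h import *
T=dict(np.load('top0.npz'));S=dict(np.load('scene0.npz'))
def box(i,m,roi):
    x0,y0,x1,y1=roi;z=np.zeros_like(m);z[y0:y1,x0:x1]=m[y0:y1,x0:x1]
    p=np.argwhere(z)[:,::-1].astype(np.float32);r=cv2.minAreaRect(p);print(len(p),p.mean(0),r);return p.mean(0),cv2.boxPoints(r)
hsv=cv2.cvtColor(T['frame'],cv2.COLOR_RGB2HSV)
print(hsv[234,226],hsv[190,225],hsv[228,282],hsv[212,380],hsv[200,430], hsv[300,300])
print('orange');o,_=box(T,mask(T,(5,150,120),(20,255,255)),(205,200,245,255)); print(onz(T,o,.028))
print('blue');b,_=box(T,mask(T,(100,120,80),(130,255,255)),(265,200,300,250)); print(onz(T,b,.028))
print('shank')
st=mask(T,(0,0,120),(180,60,255))
s,bp=box(T,st,(210,150,240,225))
for p in bp:print(p,onz(T,p,.032))
s2,bp=box(T,st,(262,150,295,215))
for p in bp:print(p,onz(T,p,.032))
# holder disc and rim
m=mask(T,(0,0,30),(180,70,255));z=np.zeros_like(m);z[165:255,360:450]=m[165:255,360:450]
p=np.argwhere(z)[:,::-1]
print('holder bbox',p.min(0),p.max(0))
im=cv2.cvtColor(T['frame'],cv2.COLOR_RGB2BGR)
a=cv2.resize(im[150:260,195:305],(400,400),interpolation=cv2.INTER_CUBIC);c=cv2.resize(im[160:260,360:460],(400,400),interpolation=cv2.INTER_CUBIC)
cv2.imwrite('pics/crop1.png',np.hstack([a,c]))
E
```

```text
[ 12 163 233] [  6   6 219] [110 156 217] [ 5 20 75] [18 13 99] [  1 157  96]
orange
270 [225.28519 233.85925] ((225.5, 232.5), (25.0, 15.0), 90.0)
[0.51431014 0.22070653 0.028     ]
blue
221 [280.89594 226.56108] ((281.0, 225.0), (26.0, 12.0), 90.0)
[0.53309025 0.10176651 0.028     ]
shank
499 [225.03407 191.52905] ((225.5, 194.0), (9.0, 60.0), 0.0)
[221. 224.] [0.53487673 0.23024485 0.032     ]
[221. 164.] [0.66738108 0.23604568 0.032     ]
[230. 164.] [0.66786888 0.21646871 0.032     ]
[230. 224.] [0.53534342 0.2109486  0.032     ]
490 [274.91022 184.38776] ((274.9399719238281, 184.57998657226562), (54.30580520629883, 9.050968170166016), 81.8698959350586)
[266.61996 158.33998] [0.68256449 0.13718808 0.032     ]
[275.58    157.05998] [0.68593229 0.11773882 0.032     ]
[283.25998 210.81999] [0.56691811 0.09751112 0.032     ]
[274.29996 212.09999] [0.56364279 0.11671926 0.032     ]
holder bbox [376 179] [437 241]
```

View pics/crop1.png

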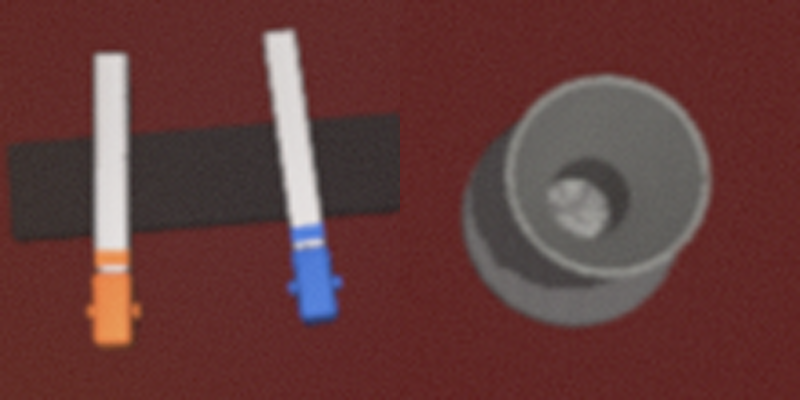

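The crop confirms it: orange handle with bosses at top-view (226,235.5). The holder rim is centred at about (412,203.5).

```bash
cat >> h.py <<'E'
def delta(s,target,xdir=None):
    """shift in tool axes/0.4 from measured TCP; also yaw turn about tool z /120deg to bring tool y onto line ydir"""
    Rt=R.from_rotvec(s['ee_rot']).as_matrix()
    sh=Rt.T@(np.array(target)-s['position'])/.4
    out=[sh]
    if xdir is not None:
        Rd=np.column_stack([xdir,np.cross([0,0,-1],xdir),[0,0,-1]])
        out=[min(((R.from_matrix(Rt.T@Rd@np.diag([q,q,1])).as_rotvec()/np.radians(120)) for q in(1,-1)),key=np.linalg.norm)]+out
    return [np.round(o,4) for o in out]
E
python3 - <<'E'
from h import *
from cell import arm
np.set_printoptions(precision=4,suppress=True)
T=dict(np.load('top0.npz'));S=dict(np.load('scene0.npz'))
B=onz(T,(226.1,235.5),.023);print('boss',B)
st=mask(T,(0,0,120),(180,60,255))
q=[]
for v in range(170,215):
    u=np.where(st[v,210:240])[0]+210
    q.append(onz(T,(u.min()/2+u.max()/2,v),.032))
q=np.array(q);k=np.polyfit(q[:,0],q[:,1],1);print('slope',k[0],'y at boss x',np.polyval(k,B[0]))
# boss in scene by orange blob; holder rim two views
print('tip',onz(T,(225.5,163.6),.032))
r=onz(T,(412,203.5),.115);print('rim top',r, 'disc', onz(T,(403.75,215.5),.006))
# scene rim: grey bright ellipse
h=mask(S,(0,0,100),(180,70,255));z=np.zeros_like(h);z[240:360,140:250]=h[240:360,140:250]
p=np.argwhere(z)[:,::-1];print(p.min(0),p.max(0))
print('scene rim (186,288)',onz(S,(186,288),.115),'disc(204,313)',onz(S,(204,313),.006))
d=np.array([1,k[0],0]);d/=np.linalg.norm(d)
s=arm.observe();print(R.from_rotvec(s['ee_rot']).as_matrix())
print(delta(s,[B[0],np.polyval(k,B[0]),.15],d), arm.observe()['joints'])
E
```

```text
boss [0.5116 0.2195 0.023 ]
slope 0.04283389392769958 y at boss x 0.22066124772133275
tip [0.6685 0.2263 0.032 ]
rim top [ 0.5718 -0.1652  0.115 ] disc [ 0.568  -0.1667  0.006 ]
[149 254] [240 349]
scene rim (186,288) [ 0.578  -0.1626  0.115 ] disc(204,313) [ 0.5741 -0.1627  0.006 ]
[[-0.8979  0.4403 -0.0005]
 [ 0.4403  0.8979 -0.0014]
 [-0.0001 -0.0015 -1.    ]]
[array([-0.0007, -0.0001, -0.2381]), array([-0.9054, -0.5026,  0.1909])] [-1.2176  0.4352  0.025   1.574  -0.0116  1.134  -0.0751]
```

```bash
python3 -m creep '[[-0.0823,-0.0457,0,0,0,0],[-0.0823,-0.0457,0,0,0,0],[-0.0823,-0.0457,0,0,0,0],[-0.0823,-0.0457,0,0,0,0],[-0.0823,-0.0457,0,0,0,0],[-0.0823,-0.0457,0,0,0,0],[-0.0823,-0.0457,0,0,0,0],[-0.0823,-0.0457,0,0,0,0],[-0.0823,-0.0457,0,0,0,0],[-0.0823,-0.0457,0,0,0,0],[-0.0823,-0.0457,0,0,0,0],[0,0,0.035,0,0,-0.0476],[0,0,0.035,0,0,-0.0476],[0,0,0.035,0,0,-0.0476],[0,0,0.035,0,0,-0.0476],[0,0,0.035,0,0,-0.0476],[0,0,0,0,0,0]]' -0.3
python3 - <<'E'
from h import *
from cell import arm
s=arm.observe();i=arm.get_image('wrist');np.savez('w1.npz',**i)
print(s['clock'],s['position'],s['ee_rot'],s['width'],i['mount'],i['intrinsics'])
cv2.imwrite('pics/w1.png',i['frame'][:,:,::-1])
d=np.array([1,.0428,0]);d/=np.linalg.norm(d)
print(delta(s,[.512,.2203,.0042],d))
E
```

```text
clock: 1.52
position: [0.5101, 0.2202, 0.154]
ee_rot: [0.074, -3.136, 0.003]
force: [-0.6, -0.1, -0.1]
width: 0.651
gripper_force: 0.0
1.5167 [0.51008799 0.22020865 0.1539674 ] [ 0.0738711  -3.13637836  0.0033423 ] 0.6507645239602904 [[-1.49213674e-04 -9.65467294e-01 -2.60524246e-01  7.10735320e-02]
 [ 9.99999829e-01 -2.91421927e-04  5.07226078e-04  6.36660212e-04]
 [-5.65632666e-04 -2.60524125e-01  9.65467172e-01 -1.58242867e-01]
 [ 0.00000000e+00  0.00000000e+00  0.00000000e+00  1.00000000e+00]] [[350.94489724   0.         324.78046403]
 [  0.         350.94489724 235.54591429]
 [  0.           0.           1.        ]]
[array([-0.001 , -0.0021,  0.0021]), array([-0.0064,  0.0008,  0.3744])]
```

View pics/w1.png

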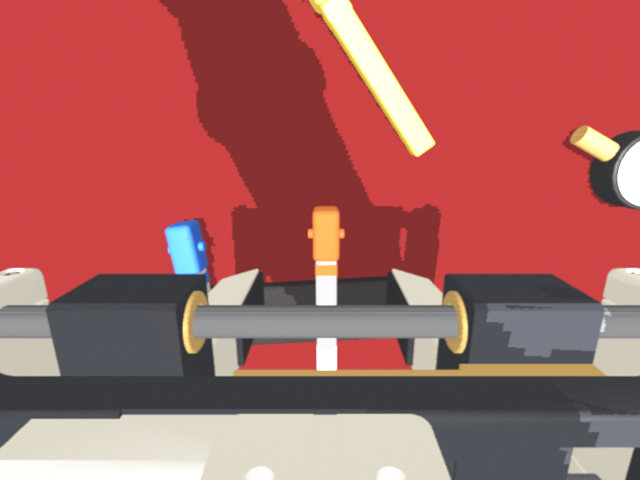

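Wrist view: orange key centred between the fingers, bosses at (310,233) and (344,233). The blue key is clear at the left.

Run:
```python
from h import *
from cell import arm
i=dict(np.load('w1.npz'));s=arm.observe()
Rt=R.from_rotvec(s['ee_rot']).as_matrix();M=i['mount']
c=s['position']+Rt@M[:3,3]
def f(uv,z):
    d=Rt@M[:3,:3]@np.linalg.inv(i['intrinsics'])@np.array([*uv,1.]);return c+d*(z-c[2])/d[2]
print(f((310,233),.023),f((344,233),.023),f((327,233),.023))
p=f((327,233),.023)
d=np.array([1,.0428,0]);d/=np.linalg.norm(d)
print(delta(s,[p[0],p[1],.0042],d))
```

```text
[0.51585988 0.2086843  0.023     ] [0.5146711  0.23776644 0.023     ] [0.51526547 0.22322591 0.023     ]
[array([-0.0006, -0.0015, -0.0009]), array([-0.0129,  0.0068,  0.378 ])]
```

```bash
python3 -m creep '[[-0.009,0.004,0.05,0,0,0],[0,0,0.08,0,0,0],[0,0,0.08,0,0,0],[0,0,0.08,0,0,0],[0,0,0.05,0,0,0],[0,0,0.034,0,0,0],[0,0,0,0,0,0],[0,0,0,0,0,0]]' -0.3
python3 - <<'E'
from h import *
from cell import arm
s=arm.observe();i=arm.get_image('wrist')
Rt=R.from_rotvec(s['ee_rot']).as_matrix();M=i['mount'];c=s['position']+Rt@M[:3,3]
m=mask(i,(5,150,120),(17,255,255));m[:, :250]=0;m[:,400:]=0
ys,xs=np.nonzero(m);print(s['position'],xs.min(),xs.max(),ys.min(),ys.max(),np.median(xs))
cv2.imwrite('pics/w2.png',i['frame'][:,:,::-1])
E
```

```text
clock: 2.23
position: [0.5155, 0.2231, 0.0075]
ee_rot: [0.063, -3.141, 0.001]
force: [-0.5, -0.1, 1.0]
width: 0.652
gripper_force: 0.0
[0.51550931 0.22307543 0.00748309] 284 399 0 370 320.0
```

View pics/w2.png

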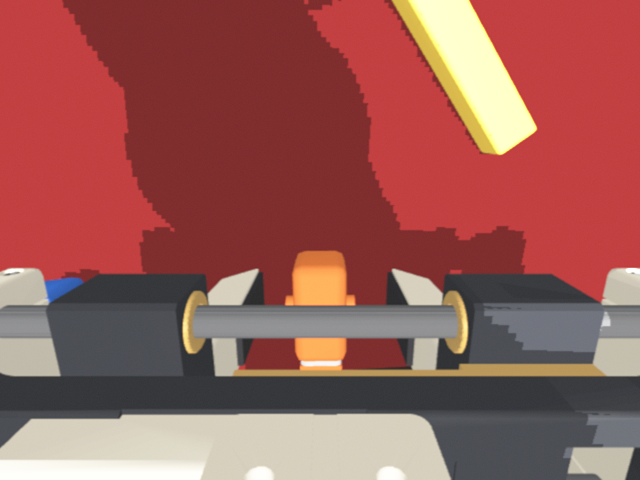

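Bosses at about (288,304) and (352,304). The grip point projects to (323,310), so I correct by about 2 mm and close.

```bash
python3 -m creep '[[0.005,-0.002,0.004,0,0,0],[0,0,0.004,0,0,0],[0,0,0,0,0,0]]' -0.3 && python3 -m creep '[[0,0,0,0,0,0],[0,0,0,0,0,0],[0,0,0,0,0,0],[0,0,0,0,0,0],[0,0,0,0,0,0],[0,0,0,0,0,0],[0,0,0,0,0,0],[0,0,0,0,0,0]]' 0.8 60
```

```text
clock: 2.53
position: [0.5136, 0.2223, 0.0047]
ee_rot: [-0.066, 3.14, 0.001]
force: [0.3, -0.1, -0.5]
width: 0.652
gripper_force: 0.0
clock: 3.2
position: [0.5133, 0.2221, 0.004]
ee_rot: [-0.067, 3.141, 0.0]
force: [-0.9, -0.6, 1.5]
width: 0.3
gripper_force: 60.0
```

```bash
python3 -m creep '[[0,0,-0.01,0,0,0],[0,0,-0.02,0,0,0],[0,0,-0.03,0,0,0],[0,0,-0.04,0,0,0],[0,0,-0.05,0,0,0],[0,0,-0.05,0,0,0],[0,0,-0.05,0,0,0],[0,0,-0.05,0,0,0],[0,0,-0.05,0,0,0],[0,0,-0.05,0,0,0],[0,0,-0.05,0,0,0],[0,0,-0.05,0,0,0],[0,0,-0.05,0,0,0],[0,0,-0.05,0,0,0],[0,0,-0.05,0,0,0],[0,0,-0.05,0,0,0],[0,0,-0.04,0,0,0],[0,0,-0.03,0,0,0],[0,0,-0.02,0,0,0],[0,0,0,0,0,0]]'
python3 - <<'E'
from h import *
from cell import arm
s=arm.observe();i=arm.get_image('scene');np.savez('s2.npz',**i)
w=arm.get_image('wrist')
cv2.imwrite('pics/s2.png',np.hstack([cv2.resize(i['frame'],(400,300)),cv2.resize(w['frame'],(400,300))])[:,:,::-1])
print(s['force'],s['ft_torque'])
E
```

```text
clock: 4.87
position: [0.5133, 0.2221, 0.3216]
ee_rot: [-0.067, 3.139, 0.001]
force: [0.3, -0.2, -3.7]
width: 0.302
gripper_force: 60.0
[ 0.2616391  -0.23827924 -3.71028835] [ 0.06845422  0.18371364 -0.01523027]
```

View pics/s2.png

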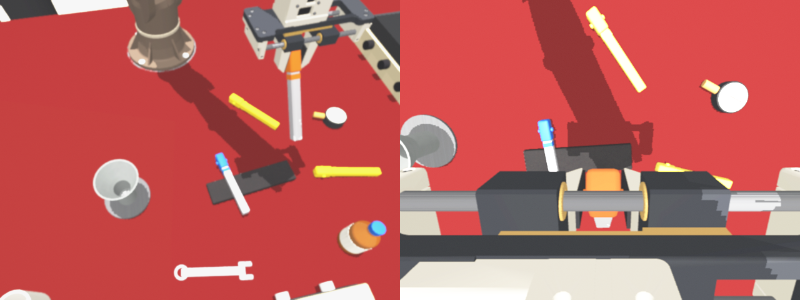

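The orange key is held up, shank running from (294,65) to (296,138) in the left half, and the blue key is undisturbed. Next I estimate the shank angle and ease off in steps.

```bash
cat >> h.py <<'E'
def tipangle(arm,tag):
    s=arm.observe();i=arm.get_image('scene')
    T=s['position'];Rt=R.from_rotvec(s['ee_rot']).as_matrix()
    g=T-Rt[:,2]*.0188;n=Rt[:,1]  # key plane contains g, normal tool y
    m=mask(i,(0,0,150),(180,60,255))
    # keep steel pixels whose ray meets the key plane within 0.17 of g and in front of bench
    ys,xs=np.nonzero(m);c,_=ray(i,(0,0));Rm=cv2.Rodrigues(i['rvec'])[0]
    d=(Rm.T@np.linalg.inv(i['intrinsics'])@np.vstack([xs,ys,np.ones(len(xs))])).T
    P=c+d*(((g-c)@n)/(d@n))[:,None]
    v=P-g;r=np.linalg.norm(v,axis=1)
    k=(r>.06)&(r<.175)&(v@Rt[:,2]>-.03)
    mm=np.zeros_like(m);mm[ys[k],xs[k]]=255
    b=blobs(mm,30);out=[]
    lab=max(b,key=lambda q:q[1][4]);L=lab[3][ys,xs]==lab[0]
    w=v[L].mean(0);h=w-n*(w@n)
    ang=np.degrees(np.arccos(-h[2]/np.linalg.norm(h)))
    print(tag,'clock',s['clock'],'from plumb deg',ang.round(1),'maxr',r[L].max().round(3),'px',lab[2].round(),lab[1],'force',s['gripper_force'],'w',s['width'])
    return i
E
python3 - <<'E'
from h import *
from cell import arm
tipangle(arm,'lift')
E
python3 -m creep '[[0,0,0,0,0,0],[0,0,0,0,0,0],[0,0,0,0,0,0],[0,0,0,0,0,0],[0,0,0,0,0,0],[0,0,0,0,0,0]]' - 40
python3 -c "
from h import *
from cell import arm
tipangle(arm,'40')"
python3 -m creep '[[0,0,0,0,0,0],[0,0,0,0,0,0],[0,0,0,0,0,0],[0,0,0,0,0,0],[0,0,0,0,0,0],[0,0,0,0,0,0]]' - 30
python3 -c "
from h import *
from cell import arm
tipangle(arm,'30')"
```

```text
lift clock 4.9667 from plumb deg 39.5 maxr 0.162 px [470. 185.] [ 459  142   22   84 1482] force 59.998801946640015 w 0.3002368935395671
clock: 5.52
position: [0.5134, 0.2221, 0.3199]
ee_rot: [-0.067, 3.141, 0.0]
force: [0.3, 0.2, -4.6]
width: 0.309
gripper_force: 40.0
40 clock 5.5167 from plumb deg 23.4 maxr 0.168 px [459. 177.] [ 448  134   24   80 1256] force 39.99920725822449 w 0.3093113937834468
clock: 6.07
position: [0.5134, 0.2221, 0.32]
ee_rot: [-0.067, 3.141, 0.0]
force: [-0.1, 0.2, -4.1]
width: 0.311
gripper_force: 30.0
30 clock 6.0667 from plumb deg 20.3 maxr 0.168 px [457. 174.] [ 446  134   25   77 1204] force 29.999351799488068 w 0.3109689055774973
```

Run:
```python
from h import *
from cell import arm
np.set_printoptions(precision=3,suppress=True)
S0=dict(np.load('s2.npz'));print('cam',ray(S0,(0,0))[0])
T=arm.get_image('top');S=arm.get_image('scene');np.savez('t3.npz',**T);np.savez('s3.npz',**S)
s=arm.observe();Rt=R.from_rotvec(s['ee_rot']).as_matrix();g=s['position']-Rt[:,2]*.0188
x=-Rt[:,0]
for i,nm in((S,'s'),(T,'t')):
    for a in(0,30,50,70,80,90):
        p=g+.155*(x*np.cos(np.radians(a))+np.array([0,0,-1])*np.sin(np.radians(a)))
        print(nm,a,cv2.projectPoints(p,i['rvec'],i['tvec'],i['intrinsics'],None)[0].ravel())
a=S0['frame'][90:290,400:560];b=S['frame'][90:290,400:560];c=T['frame'][120:320,140:300]
cv2.imwrite('pics/c3.png',cv2.resize(np.hstack([a,b,c]),(800,333))[:,:,::-1])
```

```text
cam [ 0.871 -0.018  0.688]
s 0 [531.048 202.305]
s 30 [495.044 227.222]
s 50 [472.332 222.213]
s 70 [452.817 205.289]
s 80 [444.473 193.532]
s 90 [437.117 180.057]
t 0 [199.28 112.88]
t 30 [206.945 139.697]
t 50 [210.552 164.824]
t 70 [212.741 192.792]
t 80 [213.274 207.148]
t 90 [213.425 221.408]
```

View pics/c3.png

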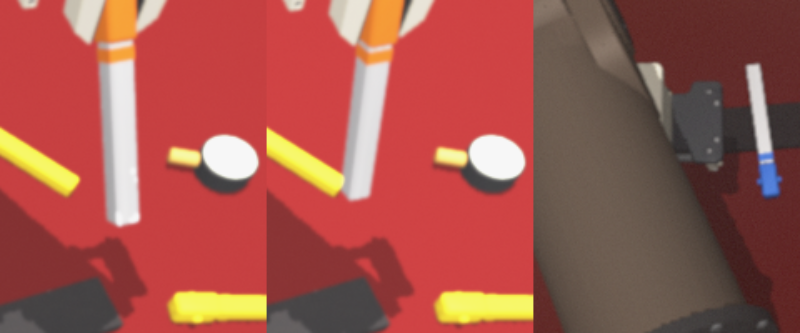

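The shank sagged to about 50° below level by the end of the lift (tip at about (474,223) in the scene image), so step 1 may have been only briefly met or not met at all. To mend it I take a full grip again, pitch the tool so the shank comes back toward level, and measure.

```bash
A='python3 -c "from h import *;from cell import arm;tipangle(arm,0)"'
python3 -m creep '[[0,0,0,0,0,0],[0,0,0,0,0,0],[0,0,0,0,0,0]]' 1 60
eval $A
python3 -m creep '[[0,0,0,0,-0.02,0],[0,0,0,0,-0.04,0],[0,0,0,0,-0.055,0],[0,0,0,0,-0.055,0],[0,0,0,0,-0.055,0],[0,0,0,0,-0.055,0],[0,0,0,0,-0.055,0],[0,0,0,0,-0.055,0],[0,0,0,0,-0.03,0],[0,0,0,0,0,0]]'
eval $A
python3 -m creep '[[0,0,0,0,0,0],[0,0,0,0,0,0],[0,0,0,0,0,0]]'
eval $A
```

```text
clock: 6.47
position: [0.5133, 0.2221, 0.3199]
ee_rot: [-0.067, 3.141, 0.0]
force: [-0.3, 0.3, -3.6]
width: 0.3
gripper_force: 60.0
0 clock 6.4667 from plumb deg 20.2 maxr 0.168 px [457. 174.] [ 445  133   26   78 1204] force 59.99871075153351 w 0.299518223385682
clock: 7.35
position: [0.5131, 0.2175, 0.3176]
ee_rot: [-0.043, 2.355, 0.003]
force: [-1.0, -0.1, -4.2]
width: 0.298
gripper_force: 60.0
0 clock 7.35 from plumb deg 57.9 maxr 0.157 px [473. 182.] [ 459  137   28   88 1346] force 60.00021994113922 w 0.2980437681705068
clock: 7.65
position: [0.5156, 0.2177, 0.3195]
ee_rot: [-0.04, 2.357, 0.003]
force: [-0.3, -0.4, -4.5]
width: 0.299
gripper_force: 60.0
0 clock 7.65 from plumb deg 48.5 maxr 0.16 px [468. 183.] [ 457  142   22   82 1268] force 59.999191761016846 w 0.2991002372274731
```

```bash
A='python3 -c "from h import *;from cell import arm;tipangle(arm,0);print(arm.observe()[\"joints\"].round(2))"'
python3 -m creep '[[0,0,0,0,-0.055,0],[0,0,0,0,-0.055,0],[0,0,0,0,-0.055,0],[0,0,0,0,0,0]]'
eval $A
python3 -m creep '[[0,0,0,0,0,0]]'
eval $A
```

```text
clock: 8.03
position: [0.5147, 0.2102, 0.3136]
ee_rot: [-0.03, 2.152, -0.023]
force: [0.1, -0.6, -4.7]
width: 0.298
gripper_force: 60.0
0 clock 8.0333 from plumb deg 56.0 maxr 0.157 px [462. 187.] [ 450  142   25   86 1293] force 60.00094413757324 w 0.29805055086780435
[-0.82  0.01 -0.16  2.38  1.51  0.77 -0.57]
clock: 8.17
position: [0.5156, 0.2105, 0.315]
ee_rot: [-0.032, 2.156, -0.025]
force: [-0.4, -0.1, -4.1]
width: 0.299
gripper_force: 60.0
0 clock 8.1667 from plumb deg 46.0 maxr 0.161 px [456. 186.] [ 447  147   19   80 1225] force 59.99926686286926 w 0.29864430241183076
[-0.82  0.   -0.16  2.38  1.51  0.77 -0.57]
```

```bash
python3 -m creep '[[0,0,0,0,0.03,0],[0,0,0,0,0.05,0],[0,0,0,0,0.05,0],[0,0,0,0,0.05,0],[0,0,0,0,0.05,0],[0,0,0,0,0.05,0],[0,0,0,0,0.05,0],[0,0,0,0,0.05,0],[0,0,0,0,0.05,0],[0,0,0,0,0.04,0],[0,0,0,0,0,0],[0,0,0,0,0,0]]'
python3 - <<'E'
from h import *
from cell import arm
tipangle(arm,0)
s=arm.observe();print(s['joints'].round(2),s['position'],s['ee_rot'])
d=np.array([1,.0428,0]);d/=np.linalg.norm(d)
print(delta(s,[.515,.2221,.33],d))
E
```

```text
clock: 9.22
position: [0.5185, 0.2038, 0.3137]
ee_rot: [0.002, 2.992, -0.063]
force: [-0.5, -0.9, -4.0]
width: 0.298
gripper_force: 60.0
0 clock 9.2167 from plumb deg 7.5 maxr 0.175 px [433. 172.] [ 419  132   29   72 1009] force 59.99872326850891 w 0.2977243993814869
[-0.6   0.19  0.06  1.72  0.11  1.13  0.99] [0.51743125 0.20393215 0.31343462] [ 3.92330897e-05  2.99160021e+00 -6.41995839e-02]
[array([-0.022 ,  0.0708, -0.0204]), array([-0.0003,  0.0436, -0.0438])]
```

```bash
A='python3 -c "from h import *;from cell import arm;tipangle(arm,0)"'
python3 -m creep '[[0,0.022,-0.022,-0.0075,0.0236,-0.0068],[0,0.022,-0.022,-0.0075,0.0236,-0.0068],[0,0,0,-0.0075,0.0236,-0.0068],[0,0,0,0,0,0]]'
eval $A
python3 -m creep '[[0,0,0,0,0,0],[0,0,0,0,0,0],[0,0,0,0,0,0]]' - 35
python3 -m creep '[[0,0,0,0,0,0],[0,0,0,0,0,0],[0,0,0,0,0,0]]' - 25
python3 -m creep '[[0,0,0,0,0,0],[0,0,0,0,0,0],[0,0,0,0,0,0],[0,0,0,0,0,0]]' - 18
eval $A
python3 -m creep '[[0,0,0,0,0,0],[0,0,0,0,0,0],[0,0,0,0,0,0],[0,0,0,0,0,0]]' - 13
eval $A
```

```text
clock: 9.6
position: [0.515, 0.222, 0.3303]
ee_rot: [0.068, -3.139, -0.001]
force: [0.5, -1.1, -4.5]
width: 0.301
gripper_force: 60.0
0 clock 9.6 from plumb deg 0.4 maxr 0.175 px [448. 154.] [433 116  31  69 999] force 59.998133182525635 w 0.3008642534580116
clock: 9.9
position: [0.5136, 0.2221, 0.3298]
ee_rot: [0.068, -3.139, 0.001]
force: [0.3, -0.2, -4.0]
width: 0.311
gripper_force: 35.0
clock: 10.15
position: [0.5143, 0.222, 0.3298]
ee_rot: [0.066, -3.139, 0.001]
force: [0.1, 0.6, -3.8]
width: 0.317
gripper_force: 25.0
clock: 10.48
position: [0.5144, 0.2219, 0.3297]
ee_rot: [0.066, -3.138, 0.001]
force: [0.1, -1.0, -4.5]
width: 0.319
gripper_force: 18.0
0 clock 10.4833 from plumb deg 1.2 maxr 0.175 px [448. 155.] [ 433  117   31   69 1007] force 17.999654710292816 w 0.3188532514058112
clock: 10.87
position: [0.5144, 0.2219, 0.3298]
ee_rot: [0.066, -3.138, 0.001]
force: [0.7, 0.9, -4.1]
width: 0.325
gripper_force: 13.0
0 clock 10.8667 from plumb deg 1.0 maxr 0.175 px [447. 155.] [ 433  117   31   68 1000] force 12.999719828367233 w 0.32463827206116846
```

Hanging plumb at 13 N. Firm grip again, then move over to the holder.

```bash
python3 -m creep '[[0,0,0,0,0,0],[0,0,0,0,0,0],[0,0,0,0,0,0],[0,0,0,0,0,0],[0,0,0,0,0,0]]' 1 60
python3 - <<'E'
from h import *
from cell import arm
tipangle(arm,'regrip')
s=arm.observe();d=np.array([1,.0428,0]);d/=np.linalg.norm(d)
print(delta(s,[.573,-.164,.33],d))
# holder rim, fit ellipses on top view: bright rim ring + disc outer edge
T=dict(np.load('top0.npz'));g=cv2.cvtColor(T['frame'],cv2.COLOR_RGB2HSV)
m=((g[...,1]<90)&(g[...,2]>30)).astype(np.uint8);z=np.zeros_like(m);z[165:255,360:455]=m[165:255,360:455]
c=max(cv2.findContours(z,cv2.RETR_EXTERNAL,cv2.CHAIN_APPROX_NONE)[0],key=cv2.contourArea)[:,0].astype(np.float32)
rim=np.array([412,203.5]);up=c[((c-rim)@np.array([.57,-.82]))>5]
e=cv2.fitEllipse(up);print('rim',e,onz(T,e[0],.115))
dn=c[((c-np.array([403.75,215.5]))@np.array([-.57,.82]))>8];e=cv2.fitEllipse(dn);print('disc',e,onz(T,e[0],.006))
E
```

```text
clock: 11.33
position: [0.5143, 0.2219, 0.3297]
ee_rot: [0.066, -3.138, 0.001]
force: [-0.2, -0.1, -4.6]
width: 0.303
gripper_force: 60.0
regrip clock 11.3333 from plumb deg 0.3 maxr 0.175 px [447. 154.] [432 117  31  68 992] force 59.998812675476074 w 0.3027830550443467
[array([-0.0002, -0.0012, -0.0003]), array([-1.057e-01, -9.702e-01, -5.000e-04])]
rim ((410.5874328613281, 204.56678771972656), (52.03569793701172, 53.347774505615234), 64.7745590209961) [ 0.56952799 -0.16233045  0.115     ]
disc ((401.8752746582031, 215.09857177734375), (51.004241943359375, 53.99656295776367), 118.48668670654297) [ 0.56884819 -0.16257597  0.006     ]
```

```bash
python3 -m creep '[[-0.0054,-0.02,0,0,0,0],[-0.0054,-0.04,0,0,0,0],[-0.0054,-0.06,0,0,0,0],[-0.0054,-0.06,0,0,0,0],[-0.0054,-0.06,0,0,0,0],[-0.0054,-0.06,0,0,0,0],[-0.0054,-0.06,0,0,0,0],[-0.0054,-0.06,0,0,0,0],[-0.0054,-0.06,0,0,0,0],[-0.0054,-0.06,0,0,0,0],[-0.0054,-0.06,0,0,0,0],[-0.0054,-0.06,0,0,0,0],[-0.0054,-0.06,0,0,0,0],[-0.0054,-0.06,0,0,0,0],[-0.0054,-0.06,0,0,0,0],[-0.0054,-0.06,0,0,0,0],[-0.0054,-0.04,0,0,0,0],[-0.0054,-0.0265,0,0,0,0],[0,0,0,0,0,0],[0,0,0,0,0,0]]'
python3 - <<'E'
from h import *
from cell import arm
np.set_printoptions(precision=4,suppress=True)
tipangle(arm,'over')
s=arm.observe();d=np.array([1,.0428,0]);d/=np.linalg.norm(d)
print(delta(s,[.570,-.1625,.33],d),s['joints'])
S=arm.get_image('scene');w=arm.get_image('wrist');T=arm.get_image('top')
p=lambda q:cv2.projectPoints(np.array(q,float),S['rvec'],S['tvec'],S['intrinsics'],None)[0].ravel()
print('expected tip px',p([.570,-.1625,s['position'][2]+.0188-.155]))
a=cv2.resize(S['frame'][150:390,80:400],(400,300));b=cv2.resize(w['frame'],(400,300))
cv2.imwrite('pics/c4.png',np.hstack([a,b])[:,:,::-1])
E
```

```text
clock: 13.05
position: [0.5694, -0.1627, 0.3296]
ee_rot: [0.065, -3.138, 0.0]
force: [-0.3, -0.1, -4.4]
width: 0.302
gripper_force: 60.0
over clock 13.05 from plumb deg 16.6 maxr 0.175 px [159. 265.] [ 141  202   34  120 1982] force 59.99894678592682 w 0.3020398209004163
[array([ 0.0002, -0.0013,  0.0001]), array([-0.0012, -0.0022, -0.0009])] [-0.003   0.3178  0.2623  1.5074 -0.0832  1.3302  1.8807]
expected tip px [169.0199 257.3703]
```

View pics/c4.png

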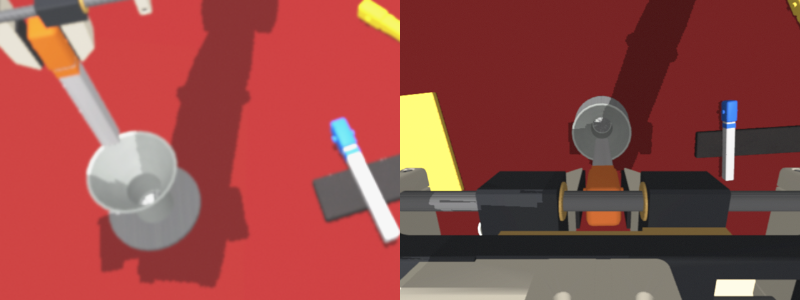

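The tip hangs at (170,262) in the scene image, against an expected (169,257) on the funnel axis, so it is plumb over the mouth. Lowering.

```bash
python3 -m creep '[[0,0,0.02,0,0,0],[0,0,0.035,0,0,0],[0,0,0.04,0,0,0],[0,0,0.04,0,0,0],[0,0,0.04,0,0,0],[0,0,0.04,0,0,0],[0,0,0.04,0,0,0],[0,0,0.03,0,0,0],[0,0,0.02,0,0,0],[0,0,0.015,0,0,0],[0,0,0,0,0,0]]'
python3 -m creep '[[0,0,0.025,0,0,0],[0,0,0.025,0,0,0],[0,0,0.025,0,0,0],[0,0,0.025,0,0,0],[0,0,0.02,0,0,0],[0,0,0.01,0,0,0],[0,0,0,0,0,0]]'
```

```text
clock: 14.17
position: [0.5686, -0.1623, 0.2006]
ee_rot: [0.067, -3.137, 0.0]
force: [-0.4, 0.1, -3.9]
width: 0.297
gripper_force: 60.0
clock: 14.75
position: [0.5684, -0.1627, 0.1485]
ee_rot: [0.066, -3.136, 0.0]
force: [-0.5, -0.7, -3.8]
width: 0.299
gripper_force: 60.0
```

```bash
python3 -m creep '[[0,0,0.004,0,0,0],[0,0,0.004,0,0,0],[0,0,0.003,0,0,0],[0,0,0,0,0,0]]'
python3 -m creep '[[0,0,0.002,0,0,0],[0,0,0.002,0,0,0],[0,0,0,0,0,0]]'
```

```text
clock: 15.08
position: [0.5691, -0.1628, 0.1455]
ee_rot: [0.066, -3.139, 0.001]
force: [-0.3, -0.5, -4.4]
width: 0.297
gripper_force: 60.0
clock: 15.33
position: [0.569, -0.1628, 0.1438]
ee_rot: [0.066, -3.138, 0.001]
force: [0.7, -0.6, -4.2]
width: 0.3
gripper_force: 60.0
```

```bash
python3 -m creep '[[0,0,0.002,0,0,0],[0,0,0.002,0,0,0],[0,0,0,0,0,0]]'
python3 -m creep '[[0,0,0.002,0,0,0],[0,0,0.002,0,0,0],[0,0,0,0,0,0]]'
```

```text
clock: 15.58
position: [0.5696, -0.163, 0.1427]
ee_rot: [0.066, -3.14, 0.001]
force: [0.5, 1.0, 1.2]
width: 0.296
gripper_force: 60.0
clock: 15.83
position: [0.5709, -0.1632, 0.1425]
ee_rot: [-0.066, 3.139, -0.002]
force: [-0.8, -0.2, 8.7]
width: 0.302
gripper_force: 60.0
```

Floor reached (force up by 13 N). Ease off, open, and retract straight up.

```bash
python3 -m creep '[[0,0,-0.002,0,0,0],[0,0,0,0,0,0],[0,0,0,0,0,0]]' - 15
python3 -m creep '[[0,0,0,0,0,0],[0,0,0,0,0,0],[0,0,0,0,0,0],[0,0,0,0,0,0],[0,0,0,0,0,0],[0,0,0,0,0,0],[0,0,0,0,0,0],[0,0,0,0,0,0]]' -1 15
python3 -m creep '[[0,0,-0.02,0,0,0],[0,0,-0.04,0,0,0],[0,0,-0.06,0,0,0],[0,0,-0.08,0,0,0],[0,0,-0.08,0,0,0],[0,0,-0.08,0,0,0],[0,0,-0.08,0,0,0],[0,0,-0.04,0,0,0],[0,0,0,0,0,0],[0,0,0,0,0,0],[0,0,0,0,0,0],[0,0,0,0,0,0],[0,0,0,0,0,0],[0,0,0,0,0,0]]'
python3 - <<'E'
from h import *
from cell import arm
S=arm.get_image('scene');T=arm.get_image('top')
a=cv2.resize(S['frame'][150:390,80:400],(400,300));b=cv2.resize(T['frame'],(400,300))
cv2.imwrite('pics/c5.png',np.hstack([a,b])[:,:,::-1])
bl=max(blobs(mask(T,(100,120,80),(130,255,255))[200:250,265:300].copy(),20),key=lambda q:q[1][4]);print('blue',bl[2]+[265,200])
E
```

```text
clock: 16.08
position: [0.5699, -0.163, 0.1423]
ee_rot: [0.066, -3.14, 0.001]
force: [-0.5, -0.2, 6.4]
width: 0.318
gripper_force: 15.0
clock: 16.75
position: [0.569, -0.1628, 0.1413]
ee_rot: [0.066, -3.138, 0.001]
force: [0.8, -0.3, -0.1]
width: 0.852
gripper_force: 0.0
clock: 17.92
position: [0.5691, -0.1626, 0.3325]
ee_rot: [0.066, -3.137, 0.0]
force: [0.0, -0.0, -0.7]
width: 1.001
gripper_force: 0.0
blue [281.06965174 227.94527363]
```

View pics/c5.png

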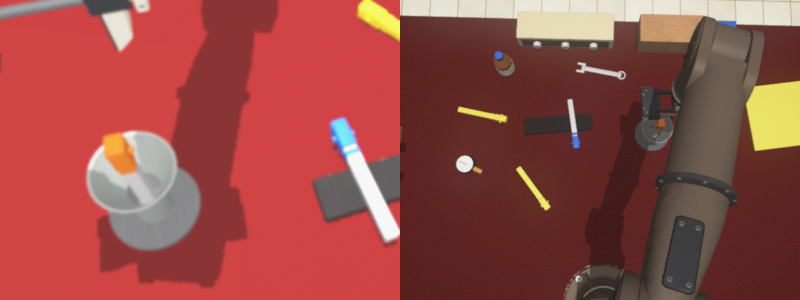

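The orange key stands in the holder (handle at (120,150) in the left half). The gripper is clear and the blue key has not moved.

```bash
python3 -c "
from cell import arm
print(arm.sign_off())"
```

```text
the job is handed in; nothing more can be done
None
```

The orange key stands released on the holder's floor, the blue key is where it lay, and the job was handed in at about 18 s; the shank sagged to about 50° below level on the first lift, so I pitched the tool to bring it back within 45° of level before letting it hang.

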